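# Unload the sample lane into the rack in queue order

## Robot

A 7-joint arm with a two-finger parallel gripper is mounted at the origin on the work surface. World frame = base frame: x ahead of the robot, y to its left, z up, the work surface at z = 0. Lengths are in m, angles in rad, forces in N, time in s.
With the tool pointing down it reaches from about 0.4 to 0.85 m from the base axis. Payload 10.4 kg.
Tool frame: the origin (TCP) lies midway between the tips of the shut fingers; the grasp point (between the pads) lies 19 mm behind it; z points along the fingers, y is the line along which they close (so a half turn about z gives the same grasp; the last joint's range is limited). The gripper opens to 87 mm and grips with 3 to 60 N. Pads are 19 mm wide; open, the fingers measure 117 mm over their backs; the gripper's body (75 mm by 190 mm) begins 51 mm behind the grasp point.
Start: joints at [1.177, 0.332, -0.065, 1.46, 0.022, 1.35, -0.088], TCP at [0.226, -0.583, 0.202] pointing down, gripper open.
Joint ranges: [-2.6, 2.6], [-0.5, 2.12], [-1.47, 1.34], [0.16, 2.42], [-1.27, 4.41], [0.06, 2.06], [-2.6, 2.6]. Speed limits (rad/s): [2.22, 2.22, 2.79, 2.79, 3.14, 3.14, 3.14].

## Interface

Orientations are given as a unit quaternion [x, y, z, w].
In Python, from bench import r gives the robot as it stands.
- The arm moves only by the tool arm_command, never from a script. Its arguments are lists of equal length, an entry for each row: "xyz": the shift along the world's x, y, z in m, a list of three; "rot": the turn, a rotation vector about the world's x, y, z in rad, a list of three. In form: {"xyz": [[tx, ty, tz], ...], "rot": [[ax, ay, az], ...]}. A call has 1 to 20 rows; each row is the pose to reach, as a shift and turn from the pose commanded when the call began; what a row does not reach only later rows make up. A row lasts 1/12 s, in which the tool goes at most 41.7 mm and 7.16 degrees, less where a joint would pass 70% of its speed; a pose out of reach is approached as far as the arm can. A call with a gripper value outside its range is refused whole. "grip" is the opening, from 0 (shut) to 1 (fully open), set as the call begins (left out, the last holds). The fingers move at their own pace and stop on an object; "squeeze" is the grip in N (left out, the last holds). Time passes only in rows, so rows that repeat a pose let the fingers close. It gives the time, the measured TCP pose, the force, the opening and the grip force at its end, in the units of the state.
- r.read_state(): the state, without advancing time (a new reading comes with each control period).
- r.camera(name): name is "scene" or "top" or "wrist"; returns the picture (384x512x3 uint8, red, green, blue); there is no depth.
- r.camera_model(name): a dict with "fx", "fy", "cx", "cy" (pixels), "k1" (the pictures are not rectified: a ray, as slopes to the right and down, at radius r is drawn at 1 + k1 r^2 times it, then the intrinsics apply), "T" (4x4, takes a point from camera to world coordinates). Camera axes: x right, y up, looking along -z (the intrinsics and any distortion apply to the point x, -y, -z); pixel columns grow to the right and rows downward; lengths in m; the calibration is good to about 2 mm. A picture is of the moment at which its call begins: read the wrist's pose just before it. camera_model takes no time and is no camera call; for the wrist camera it gives the pose at the moment of the call.
- r.close_job(): hands the job in; it is judged then, once.
Trained networks look in the newest picture that a camera, given by its name, has taken for a name from the list of things; names that differ only in an ending like _2 or _b are one class to them, and where a whole thing is asked for, a point or a joint stands for the part that bears it (a point fixed in the world has none). Each returns a list of dicts, best first, with "conf" (0 to 1); they miss things now and then, are a little off and sometimes report something else, mostly with a low value. They report only what shows in the picture. A call takes as long as a camera call.
- r.look_for(label, camera): "at" ([x, y, z] in m, in the coordinates of the camera as it stood for that picture, good to about 4 mm: the middle of the surface that is visible of it).
- r.spot_point(label, camera): "at" ([x, y, z] in m, in the coordinates of the camera as it stood for that picture, good to about 4 mm: a listed point, or the origin of a listed thing).
The state is a dict: "time": time; "joint_positions": joint angles; "joint_vel": joint speeds; "joint_torque": joint torques, N m; "ee_pos": TCP position; "eef_rot": TCP orientation; "ft_force": force on the tool from outside, world axes, zero at the start; "torque": the same for the moment, N m; "width": finger opening in m; "grip_force": force on a finger pad.
Only numpy, scipy, OpenCV 4.12 (cv2) and the standard library are available. Lean on these libraries where they do the work, as an engineer would, in place of code of your own. Each camera call takes 0.05 s, during which the arm holds its last target. There are 200 camera calls.

## Task

Move the four sample tubes from the pucks on the metal lane into the white rack, keeping their queue order: the tube next to the lane's black gate goes into the pocket next to the rack's steel handle, the next tube into the next pocket, and so on, so that the tube farthest from the gate ends farthest from the handle. Keep each tube upright on the way, and leave all four standing upright on the floors of their own pockets, let go.

Things in the scene. Friction and masses are not known exactly. Their poses are not given: they have to be found in the camera images.
- lane: Fixed aluminium track 270 x 74 mm, floor 10 mm high, edge strips to 18 mm. Origin: centre of underside, z up, x along it, roughly away from the robot (yaw to 0.35). Black gate plate, 45 mm high, across its -x end (x = -130 mm). Pucks queue at y = 0, x = -87 (first, at the gate), -29, 29, 87 mm, each +-4. Lies left or right of the robot's middle line, the rack on the other side.
- rack: Fixed white rack, block 246 x 60 mm, 25 mm high, one row of four open pockets 46 x 46 mm, their floors 5 mm above the table. Origin: centre of the block's underside, z up, x along it, roughly away from the robot (yaw to 0.35). Pocket centres y = 0, x = 87 (first, at the handle), 29, -29, -87 mm. Steel bail handle, 40 mm high, across its +x end (x = 152 mm).
- tube_round: Sample tube with a plain narrow round flat cap, 30 mm in diameter and 14 mm high. Body 80 mm high under the cap, 94 mm overall. Clear body 28 mm in diameter, paper label, flat foot; stands by itself. Origin: centre of the foot's underside, z up the tube. About 50 g. Starts upright in a puck, foot 16 mm above the table, any yaw.
- tube_wide: Sample tube with a wide round flat cap, 38 mm in diameter and 12 mm high, overhanging the body. Body 72 mm high under the cap, 84 mm overall. Clear body 28 mm in diameter, paper label, flat foot; stands by itself. Origin: centre of the foot's underside, z up the tube. About 50 g. Starts upright in a puck, foot 16 mm above the table, any yaw.
- tube_square: Sample tube with a square flat cap, 30 x 30 mm and 16 mm high. Body 74 mm high under the cap, 90 mm overall. Clear body 28 mm in diameter, paper label, flat foot; stands by itself. Origin: centre of the foot's underside, z up the tube. About 50 g. Starts upright in a puck, foot 16 mm above the table, any yaw.
- tube_nozzle: Sample tube with a round cap, 30 mm in diameter and 8 mm high, which carries a thin upright nozzle 10 mm in diameter and 16 mm high. Body 72 mm high under the cap, 96 mm overall. Clear body 28 mm in diameter, paper label, flat foot; stands by itself. Origin: centre of the foot's underside, z up the tube. About 50 g. Starts upright in a puck, foot 16 mm above the table, any yaw.
- puck_round: Fixed round grey puck, 48 mm in diameter, 18 mm high, in which tube_round stands at the start: open recess 34 mm wide, its floor 6 mm above the underside. All four pucks look alike. It never moves, so it still marks that tube's position in the queue after the tube is lifted out. Origin: centre of its underside, 10 mm above the table, z up.
- puck_wide: Fixed round grey puck, 48 mm in diameter, 18 mm high, in which tube_wide stands at the start: open recess 34 mm wide, its floor 6 mm above the underside. All four pucks look alike. It never moves, so it still marks that tube's position in the queue after the tube is lifted out. Origin: centre of its underside, 10 mm above the table, z up.
- puck_square: Fixed round grey puck, 48 mm in diameter, 18 mm high, in which tube_square stands at the start: open recess 34 mm wide, its floor 6 mm above the underside. All four pucks look alike. It never moves, so it still marks that tube's position in the queue after the tube is lifted out. Origin: centre of its underside, 10 mm above the table, z up.
- puck_nozzle: Fixed round grey puck, 48 mm in diameter, 18 mm high, in which tube_nozzle stands at the start: open recess 34 mm wide, its floor 6 mm above the underside. All four pucks look alike. It never moves, so it still marks that tube's position in the queue after the tube is lifted out. Origin: centre of its underside, 10 mm above the table, z up.

How it is judged:
At the end, for the whole second after the job is handed in: Each tube stands in the pocket with the same count from the handle as its puck has from the gate: within 12 mm of the pocket's centre along and across the rack, foot less than 10 mm above the rack's underside, upright within 0.1 rad, at rest (((x of puck_round in the frame of lane between -0.107 and -0.067 m and x of tube_round in the frame of rack between 0.075 and 0.099 m) or (x of puck_round in the frame of lane between -0.049 and -0.009 m and x of tube_round in the frame of rack between 0.017 and 0.041 m) or (x of puck_round in the frame of lane between 0.009 and 0.049 m and x of tube_round in the frame of rack between -0.041 and -0.017 m) or (x of puck_round in the frame of lane between 0.067 and 0.107 m and x of tube_round in the frame of rack between -0.099 and -0.075 m)) and y of tube_round in the frame of rack between -0.012 and 0.012 m and z of each of tube_round, tube_wide, tube_square, tube_nozzle in the frame of rack below 0.01 m and angle between each of tube_round, tube_wide, tube_square, tube_nozzle's own z axis and vertical below 0.1 rad and linear speed of each of tube_round, tube_wide, tube_square, tube_nozzle below 0.02 m/s and angular speed of each of tube_round, tube_wide, tube_square, tube_nozzle below 0.2 rad/s and ((x of puck_wide in the frame of lane between -0.107 and -0.067 m and x of tube_wide in the frame of rack between 0.075 and 0.099 m) or (x of puck_wide in the frame of lane between -0.049 and -0.009 m and x of tube_wide in the frame of rack between 0.017 and 0.041 m) or (x of puck_wide in the frame of lane between 0.009 and 0.049 m and x of tube_wide in the frame of rack between -0.041 and -0.017 m) or (x of puck_wide in the frame of lane between 0.067 and 0.107 m and x of tube_wide in the frame of rack between -0.099 and -0.075 m)) and y of tube_wide in the frame of rack between -0.012 and 0.012 m and ((x of puck_square in the frame of lane between -0.107 and -0.067 m and x of tube_square in the frame of rack between 0.075 and 0.099 m) or (x of puck_square in the frame of lane between -0.049 and -0.009 m and x of tube_square in the frame of rack between 0.017 and 0.041 m) or (x of puck_square in the frame of lane between 0.009 and 0.049 m and x of tube_square in the frame of rack between -0.041 and -0.017 m) or (x of puck_square in the frame of lane between 0.067 and 0.107 m and x of tube_square in the frame of rack between -0.099 and -0.075 m)) and y of tube_square in the frame of rack between -0.012 and 0.012 m and ((x of puck_nozzle in the frame of lane between -0.107 and -0.067 m and x of tube_nozzle in the frame of rack between 0.075 and 0.099 m) or (x of puck_nozzle in the frame of lane between -0.049 and -0.009 m and x of tube_nozzle in the frame of rack between 0.017 and 0.041 m) or (x of puck_nozzle in the frame of lane between 0.009 and 0.049 m and x of tube_nozzle in the frame of rack between -0.041 and -0.017 m) or (x of puck_nozzle in the frame of lane between 0.067 and 0.107 m and x of tube_nozzle in the frame of rack between -0.099 and -0.075 m)) and y of tube_nozzle in the frame of rack between -0.012 and 0.012 m); the robot touches nothing.
It fails at once if a tube was tipped over by more than 0.7 rad (angle between any of tube_round, tube_wide, tube_square, tube_nozzle's own z axis and vertical above 0.7 rad).
It also fails if it takes over 136 s, if anything falls off the work surface, if the arm or the gripper's body presses on something with over 40 N, if the wrist force passes 120 N, or if a joint passes its speed limit or range.

## Working session

There is one attempt and no reset: what is moved stays moved. The work goes in short steps, Python scripts to look and compute and a tool call to move; the robot and the scene stay as the last step left them, time stands still between calls to the robot, and variables do not carry over. Pictures are saved under pics/ and viewed, at most 14 in all, crops included, and the job is handed in when it is done.

Besides the shell and the picture viewer there is one more tool, called as name(argument=value, ...) on one line, values as JSON. arm_command: Moves the arm, as the interface text tells. Its arguments: {"type":"object","properties":{"xyz":{"type":"array"},"rot":{"type":"array"},"grip":{"type":"number"},"squeeze":{"type":"number"}},"required":["xyz","rot"]}

```bash
mkdir -p pics; ls; cat > h.py <<'E'
import numpy as np, cv2
from bench import r
def w(cam,p,T=None):
    T=r.camera_model(cam)["T"] if T is None else T
    return (np.array(T)@np.r_[p,1])[:3]
def save(cam,n):
    im=r.camera(cam); cv2.imwrite(f"pics/{n}.png",im[...,::-1]); return im
E
python3 - <<'E'
from h import *
s=r.read_state(); print(s["time"],s["ee_pos"],s["eef_rot"],s["width"])
a=save("top","top0")
for l in ["lane","rack","tube_round","tube_wide","tube_square","tube_nozzle","puck_round"]:
    for f in (r.spot_point,r.look_for):
        print(l,f.__name__,[(round(d["conf"],2),np.round(w("top",d["at"]),3)) for d in f(l,"top")][:5])
b=save("scene","scene0")
cv2.imwrite("pics/c0.png",cv2.resize(np.hstack([a,b]),(800,300))[...,::-1])
E
```

```text
pics
0.0 [ 0.22630543 -0.58213643  0.20112684] [ 9.82860470e-01  1.84349560e-01 -1.69591972e-04 -7.11884288e-04] 0.08719171697991876
lane call [(0.67, array([ 0.545, -0.199, -0.005])), (0.44, array([ 0.464, -0.227,  0.014]))]
lane call [(0.8, array([ 0.535, -0.196,  0.007]))]
rack call [(0.79, array([0.531, 0.152, 0.004]))]
rack call [(0.75, array([ 0.619, -0.166,  0.11 ])), (0.7, array([0.544, 0.149, 0.013]))]
tube_round call [(0.9, array([ 0.626, -0.171,  0.02 ]))]
tube_round call [(0.68, array([ 0.622, -0.165,  0.113]))]
tube_wide call [(0.81, array([ 0.465, -0.23 ,  0.016]))]
tube_wide call [(0.89, array([ 0.46 , -0.223,  0.097]))]
tube_square call [(0.83, array([ 0.52 , -0.211,  0.014]))]
tube_square call [(0.6, array([ 0.518, -0.202,  0.103]))]
tube_nozzle call [(0.5, array([ 0.572, -0.19 ,  0.022]))]
tube_nozzle call [(0.6, array([ 0.568, -0.183,  0.099]))]
puck_round call [(0.5, array([ 0.631, -0.174,  0.01 ]))]
puck_round call [(0.71, array([ 0.62 , -0.161,  0.026]))]
```

View pics/top0.png

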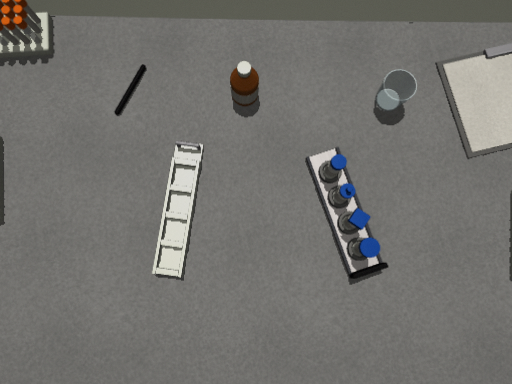

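The lane is on the right (y<0), with its gate near the robot at (368,268). From the gate the order is wide, square, nozzle, round. The rack is on the left with its handle at the far end, (188,148). Next I'll refine both poses from pixels.

```bash
cat >> h.py <<'E'
def ray(cam,uv,z,m=None):
    m=m or r.camera_model(cam); T=np.array(m["T"])
    K=np.array([[m["fx"],0,m["cx"]],[0,m["fy"],m["cy"]],[0,0,1.]])
    d=cv2.undistortPoints(np.array([[uv]],float),K,np.array([m["k1"],0,0,0.]))[0,0]
    D=T[:3,:3]@np.array([d[0],-d[1],-1]); return T[:3,3]+D*(z-T[2,3])/D[2]
E
python3 - <<'E'
from h import *
im=cv2.imread("pics/top0.png"); m=r.camera_model("top"); print(np.round(m["T"],3))
b=((im[...,0].astype(int)-im[...,2]>70)).astype(np.uint8)
n,l,st,c=cv2.connectedComponentsWithStats(b)
for i in range(1,n):
    if st[i,4]>40: print(c[i],st[i,4],ray("top",c[i],.1,m))
cr=cv2.resize(im[135:285,140:215],None,fx=4,fy=4,interpolation=cv2.INTER_CUBIC); 
cr2=cv2.resize(im[140:285,300:395],None,fx=4,fy=4,interpolation=cv2.INTER_CUBIC); cr2=cv2.copyMakeBorder(cr2,0,20,0,0,cv2.BORDER_CONSTANT)
cv2.imwrite("pics/c1.png",np.hstack([cr,cr2]))
E
```

```text
[[ 0.013  0.987 -0.163  0.437]
 [-1.     0.014  0.007 -0.001]
 [ 0.009  0.163  0.987  0.879]
 [ 0.     0.     0.     1.   ]]
[338.51428571 161.26857143] 175 [ 0.63090495 -0.17225521  0.1       ]
[347.22580645 190.10967742] 155 [ 0.57428543 -0.18781372  0.1       ]
[359.33198381 218.08502024] 247 [ 0.52070615 -0.20945987  0.1       ]
[369.49511401 247.0781759 ] 307 [ 0.46639217 -0.22686313  0.1       ]
```

View pics/c1.png

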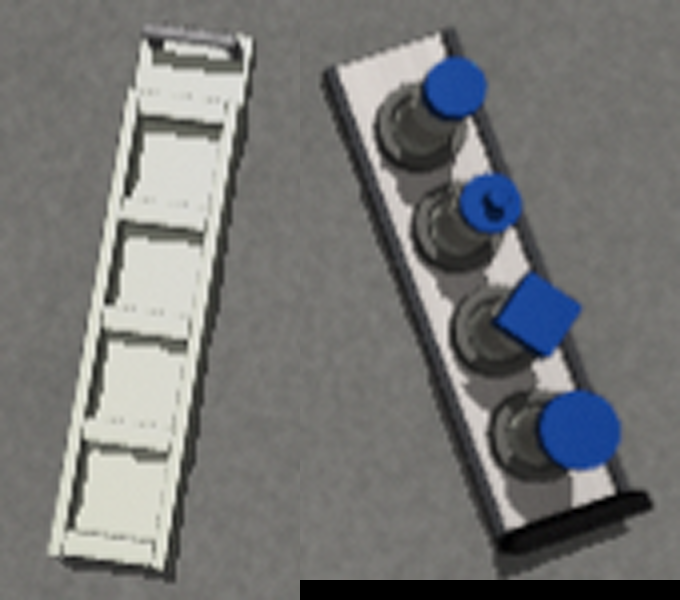

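The crop shows the rack rim and pocket edges clearly: near corners about (55,550) and (163,560), block far corners about (133,92) and (238,100). Now converting those to the rack pose.

```bash
python3 - <<'E'
from h import *
m=r.camera_model("top")
for n,p in dict(nl=(55,550),nr=(160,558),fl=(133,92),fr=(238,100)).items():
    print(n,ray("top",(140+p[0]/4,135+p[1]/4),.025,m))
P=[]
for u,z in (((338.5,161.3),.108),((347.2,190.1),.096),((359.3,218.1),.105),((369.5,247.1),.099)): P.append(ray("top",u,z,m)); print(P[-1])
P=np.array(P); f=np.polyfit(P[:,0],P[:,1],1); print(np.arctan(f[0]), np.polyval(f,P[:,0])-P[:,1])
save("scene","s1")
for l in("rack","lane"): 
  for f in (r.spot_point,r.look_for): print(l,[(round(d["conf"],2),np.round(w("scene",d["at"]),3)) for d in f(l,"scene")])
E
```

```text
nl [0.41214603 0.19149013 0.025     ]
nr [0.40876537 0.13826989 0.025     ]
fl [0.6513098  0.16283062 0.025     ]
fr [0.6478371  0.10703756 0.025     ]
[ 0.62885158 -0.1704683   0.108     ]
[ 0.57500844 -0.18872338  0.096     ]
[ 0.5201398  -0.20806109  0.105     ]
[ 0.46638935 -0.22716075  0.099     ]
0.33606222932330904 [ 0.00024806 -0.00030494 -0.00013354  0.00019042]
rack [(0.61, array([ 0.53 ,  0.156, -0.004])), (0.41, array([ 0.521, -0.212,  0.015]))]
rack [(0.56, array([0.586, 0.153, 0.007]))]
lane [(0.61, array([ 0.547, -0.198, -0.   ])), (0.24, array([ 0.582, -0.187,  0.019]))]
lane [(0.71, array([ 0.608, -0.174,  0.009]))]
```

arm_command(xyz=[[0.24,0.355,-0.03],[0.24,0.355,-0.03],[0.24,0.355,-0.03],[0.24,0.355,-0.03],[0.24,0.355,-0.03],[0.24,0.355,-0.03],[0.24,0.355,-0.03],[0.24,0.355,-0.03],[0.24,0.355,-0.03],[0.24,0.355,-0.03],[0.24,0.355,-0.03],[0.24,0.355,-0.03],[0.24,0.355,-0.03],[0.24,0.355,-0.03],[0.24,0.355,-0.03],[0.24,0.355,-0.03]], rot=[[0,0,-0.035],[0,0,-0.035],[0,0,-0.035],[0,0,-0.035],[0,0,-0.035],[0,0,-0.035],[0,0,-0.035],[0,0,-0.035],[0,0,-0.035],[0,0,-0.035],[0,0,-0.035],[0,0,-0.035],[0,0,-0.035],[0,0,-0.035],[0,0,-0.035],[0,0,-0.035]], grip=1, squeeze=15)

```text
time: 2.38
ee_pos: [0.4659, -0.2288, 0.172]
eef_rot: [0.986, 0.166, -0.0, 0.0]
ft_force: [-0.5, 0.2, -0.8]
width: 0.0871
grip_force: 0.0
```

```bash
python3 - <<'E'
from h import *
s=r.read_state(); print(s["time"],s["ee_pos"],s["eef_rot"])
m=r.camera_model("wrist"); save("wrist","w1")
for l in ["tube_wide","tube_square","puck_wide"]:
    for f in (r.spot_point,r.look_for):
        print(l,[(round(d["conf"],2),np.round(w("wrist",d["at"],m["T"]),3)) for d in f(l,"wrist")])
E
```

```text
2.3833 [ 0.46590389 -0.22875739  0.17204634] [ 9.86115901e-01  1.66058391e-01 -3.68566633e-05  1.96502626e-04]
tube_wide [(0.93, array([ 0.468, -0.227,  0.017]))]
tube_wide [(0.63, array([ 0.469, -0.227,  0.099]))]
tube_square []
tube_square [(0.63, array([ 0.521, -0.209,  0.108]))]
puck_wide [(0.93, array([ 0.465, -0.224,  0.009])), (0.26, array([ 0.58 , -0.187,  0.008]))]
puck_wide [(0.73, array([ 0.619, -0.179,  0.026])), (0.65, array([ 0.482, -0.219,  0.023]))]
```

View pics/w1.png

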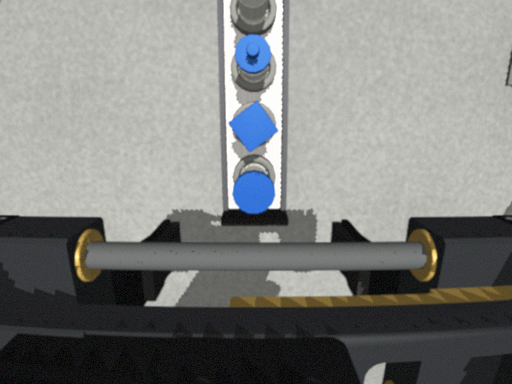

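Wrist view: the lane runs straight up the image at column 254, with the wide cap at (254,191) just above the gate, so the alignment is good. Descending now.

arm_command(xyz=[[0.001,0.001,-0.03],[0.001,0.001,-0.06],[0.001,0.001,-0.09],[0.001,0.001,-0.11],[0.001,0.001,-0.123],[0.001,0.001,-0.123],[0.001,0.001,-0.123]], rot=[[0,0,0],[0,0,0],[0,0,0],[0,0,0],[0,0,0],[0,0,0],[0,0,0]])

```text
time: 3.32
ee_pos: [0.4673, -0.2263, 0.0489]
eef_rot: [0.986, 0.167, -0.0, -0.0]
ft_force: [0.7, 0.2, 0.1]
width: 0.0873
grip_force: 0.0
```

arm_command(xyz=[[0,0,0],[0,0,0],[0,0,0],[0,0,0],[0,0,0],[0,0,0],[0,0,0],[0,0,0],[0,0,0],[0,0,0],[0,0,0],[0,0,0]], rot=[[0,0,0],[0,0,0],[0,0,0],[0,0,0],[0,0,0],[0,0,0],[0,0,0],[0,0,0],[0,0,0],[0,0,0],[0,0,0],[0,0,0]], grip=0, squeeze=15)

```text
time: 4.32
ee_pos: [0.4675, -0.2265, 0.049]
eef_rot: [0.986, 0.167, 0.0, 0.0]
ft_force: [0.3, 0.1, 0.1]
width: 0.0366
grip_force: 15.0
```

arm_command(xyz=[[0,0,0],[0,0,0],[0,0,0],[0,0,0]], rot=[[0,0,0],[0,0,0],[0,0,0],[0,0,0]])

```text
time: 4.65
ee_pos: [0.4675, -0.2265, 0.049]
eef_rot: [0.986, 0.167, 0.0, 0.0]
ft_force: [-0.8, 0.4, 1.0]
width: 0.0363
grip_force: 15.0
```

```bash
python3 - <<'E'
from h import *
a=save("wrist","w2"); b=save("scene","s2")
cv2.imwrite("pics/c2.png",np.hstack([a[100:384],b[60:344]])[:,:,::-1][:, :1024][:, ::1] if 0 else np.vstack([a[150:384,100:420],b[100:334,100:420]])[...,::-1])
E
```

```text
(no output)
```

View pics/s2.png

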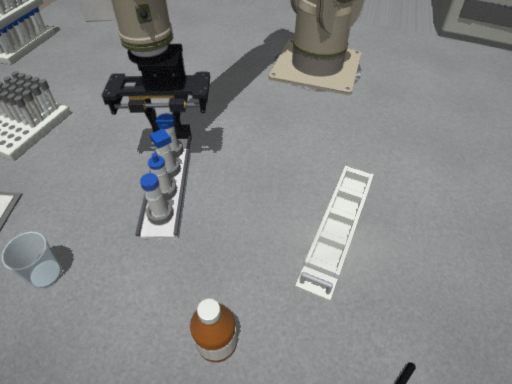

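The scene view shows the gripper over the first tube at (165,125). A width of 36 mm means the fingers are bearing on the 38 mm cap above the pads, so I'll regrasp the cap itself with the pads.

arm_command(xyz=[[0,0,0],[0,0,0],[0,0,0],[0,0,0],[0,0,0],[0,0,0.01],[0,0,0.026],[0,0,0.026],[0,0,0.026]], rot=[[0,0,0],[0,0,0],[0,0,0],[0,0,0],[0,0,0],[0,0,0],[0,0,0],[0,0,0],[0,0,0]], grip=0.7)

```text
time: 5.5
ee_pos: [0.4682, -0.2269, 0.0761]
eef_rot: [0.986, 0.167, 0.001, 0.001]
ft_force: [-0.4, 0.4, -0.1]
width: 0.0607
grip_force: 0.0
```

arm_command(xyz=[[0,0,0],[0,0,0],[0,0,0],[0,0,0],[0,0,0],[0,0,0],[0,0,0],[0,0,0],[0,0,0],[0,0,0]], rot=[[0,0,0],[0,0,0],[0,0,0],[0,0,0],[0,0,0],[0,0,0],[0,0,0],[0,0,0],[0,0,0],[0,0,0]], grip=0, squeeze=20)

```text
time: 6.33
ee_pos: [0.4675, -0.2265, 0.075]
eef_rot: [0.986, 0.167, 0.0, 0.0]
ft_force: [0.2, 0.3, -1.3]
width: 0.0367
grip_force: 20.0
```

arm_command(xyz=[[0,0,0.01],[0,0,0.03],[0,0,0.06],[0,0,0.09],[0,0,0.12],[0.02,0.05,0.12],[0.05,0.12,0.12],[0.149,0.366,0.12],[0.149,0.366,0.12],[0.149,0.366,0.12],[0.149,0.366,0.12],[0.149,0.366,0.12],[0.149,0.366,0.12],[0.149,0.366,0.12],[0.149,0.366,0.12],[0.149,0.366,0.12],[0.149,0.366,0.12],[0.149,0.366,0.12]], rot=[[0,0,0],[0,0,0],[0,0,0],[0,0,0],[0,0,0],[0,0,-0.05],[0,0,-0.12],[0,0,-0.2],[0,0,-0.3],[0,0,-0.4],[0,0,-0.46],[0,0,-0.46],[0,0,-0.46],[0,0,-0.46],[0,0,-0.46],[0,0,-0.46],[0,0,-0.46],[0,0,-0.46]])

```text
time: 7.83
ee_pos: [0.6166, 0.1384, 0.1953]
eef_rot: [0.998, -0.062, 0.0, 0.0]
ft_force: [1.0, -0.7, -0.2]
width: 0.0369
grip_force: 20.0
```

```bash
python3 - <<'E'
from h import *
s=r.read_state(); print(s["time"],s["ee_pos"],s["eef_rot"])
m=r.camera_model("wrist"); save("wrist","w3")
for l in ["rack","tube_wide"]:
    for f in (r.spot_point,r.look_for):
        print(l,[(round(d["conf"],2),np.round(w("wrist",d["at"],m["T"]),3)) for d in f(l,"wrist")])
np.save("w3.npy",m,allow_pickle=True)
E
```

```text
7.8333 [0.6165538  0.13842491 0.1953118 ] [ 9.98045320e-01 -6.24930432e-02  5.95251933e-05  3.93020508e-04]
rack []
rack [(0.95, array([0.629, 0.148, 0.012]))]
tube_wide [(0.95, array([0.618, 0.137, 0.139]))]
tube_wide [(0.79, array([0.626, 0.137, 0.225]))]
```

View pics/w3.png

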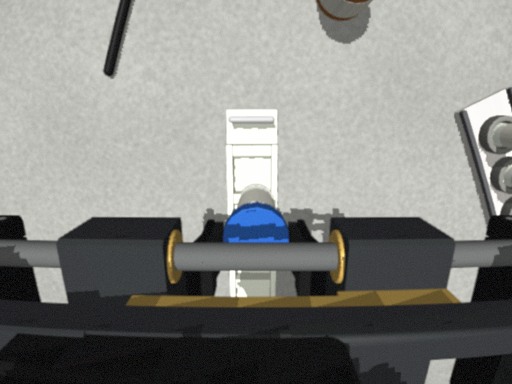

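The tube is held upright over the rack. The rack spans columns 227–277 and the tube is at about column 256. I'll check the rim points metrically.

```bash
python3 - <<'E'
from h import *
m=np.load("w3.npy",allow_pickle=True).item()
c,u=np.array([.530,.150]),np.array([np.cos(-.124),np.sin(-.124)]); v=np.array([-u[1],u[0]])
for n,p in dict(farL=(227,143),farR=(277,143),pkL=(232.5,156),pkR=(271.5,156),L200=(226,195),R200=(279,195)).items():
    q=ray("wrist",p,.025,m)[:2]-c; print(n,q@u,q@v)
im=cv2.imread("pics/w3.png")[100:240,205:300]; cv2.imwrite("pics/c3.png",cv2.resize(im,None,fx=4,fy=4,interpolation=cv2.INTER_CUBIC))
E
```

```text
farL 0.12581992689090918 0.03138101439185031
farR 0.1257222921862264 -0.02651849385180482
pkL 0.11070296335935313 0.02528139561434988
pkR 0.11062619761777459 -0.020307009236316544
L200 0.06363065217884742 0.034035799207030606
R200 0.06352310672279858 -0.029898099053974597
```

View pics/c3.png

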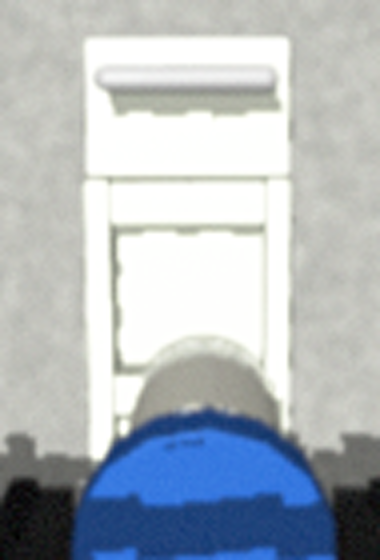

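arm_command(xyz=[[0,0.002,-0.03],[0,0.002,-0.06],[0,0.002,-0.085],[0,0.002,-0.105],[0,0.002,-0.118],[0,0.002,-0.125],[0,0.002,-0.13],[0,0.002,-0.13],[0,0.002,-0.13]], rot=[[0,0,0],[0,0,0],[0,0,0],[0,0,0],[0,0,0],[0,0,0],[0,0,0],[0,0,0],[0,0,0]])

```text
time: 8.83
ee_pos: [0.6171, 0.1416, 0.066]
eef_rot: [0.998, -0.062, 0.001, -0.0]
ft_force: [0.3, -0.0, 0.1]
width: 0.0368
grip_force: 20.0
```

arm_command(xyz=[[0,0,0],[0,0,0],[0,0,0],[0,0,0],[0,0,0.0],[0,0,0.0],[0,0,0.02],[0,0,0.06],[0,0,0.1],[0,0,0.13],[0,0,0.13],[0,0,0.13]], rot=[[0,0,0],[0,0,0],[0,0,0],[0,0,0],[0,0,0],[0,0,0],[0,0,0],[0,0,0],[0,0,0],[0,0,0],[0,0,0],[0,0,0]], grip=0.7)

```text
time: 9.83
ee_pos: [0.6175, 0.1419, 0.197]
eef_rot: [0.998, -0.062, 0.002, -0.0]
ft_force: [0.0, -0.1, -1.8]
width: 0.0611
grip_force: 0.0
```

```bash
python3 - <<'E'
from h import *
s=r.read_state(); print(s["time"],s["ee_pos"],s["eef_rot"])
a=save("top","t4")
for l in ["tube_wide","tube_square"]:
    for f in (r.spot_point,r.look_for):
        print(l,[(round(d["conf"],2),np.round(w("top",d["at"]),3)) for d in f(l,"top")])
# square cap yaw from first wrist image
im=cv2.imread("pics/w1.png"); 
for f,roi in (("pics/w1.png",(95,160,220,290)),("pics/top0.png",(205,232,345,375))):
    im=cv2.imread(f).astype(int); y0,y1,x0,x1=roi; b=((im[...,0]-im[...,2])>70)[y0:y1,x0:x1].astype(np.uint8)
    cn=max(cv2.findContours(b,0,2)[0],key=cv2.contourArea); print(f,cv2.minAreaRect(cn+np.array([x0,y0])))
E
```

```text
9.8333 [0.61748252 0.14188144 0.19702582] [ 9.98070003e-01 -6.20698401e-02  1.85605097e-03 -3.99831869e-04]
tube_wide []
tube_wide []
tube_square [(0.57, array([ 0.522, -0.209,  0.015]))]
tube_square [(0.65, array([ 0.521, -0.201,  0.104]))]
pics/w1.png ((252.78382873535156, 126.29730224609375), (37.431739807128906, 36.96674728393555), 54.462318420410156)
pics/top0.png ((359.4230651855469, 218.11538696289062), (15.808955192565918, 15.254255294799805), 33.690067291259766)
```

View pics/t4.png

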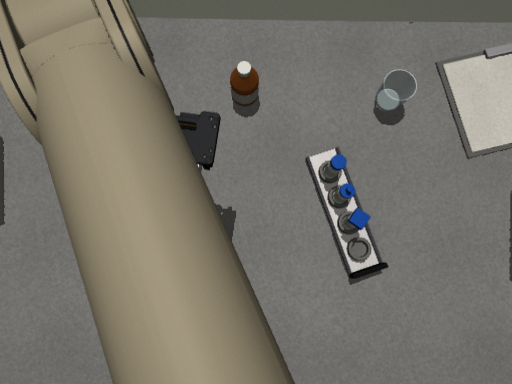

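The top view shows the first puck empty, but the arm hides the rack. Going to the square tube next, turning to match its cap yaw (about 0.955).

arm_command(xyz=[[-0.0955,-0.3495,-0.01],[-0.0955,-0.3495,-0.01],[-0.0955,-0.3495,-0.01],[-0.0955,-0.3495,-0.01],[-0.0955,-0.3495,-0.01],[-0.0955,-0.3495,-0.01],[-0.0955,-0.3495,-0.01],[-0.0955,-0.3495,-0.01],[-0.0955,-0.3495,-0.01],[-0.0955,-0.3495,-0.01],[-0.0955,-0.3495,-0.01],[-0.0955,-0.3495,-0.01],[-0.0955,-0.3495,-0.01],[-0.0955,-0.3495,-0.01],[-0.0955,-0.3495,-0.01],[-0.0955,-0.3495,-0.01]], rot=[[0,0,1.08],[0,0,1.08],[0,0,1.08],[0,0,1.08],[0,0,1.08],[0,0,1.08],[0,0,1.08],[0,0,1.08],[0,0,1.08],[0,0,1.08],[0,0,1.08],[0,0,1.08],[0,0,1.08],[0,0,1.08],[0,0,1.08],[0,0,1.08]], grip=0.6)

```text
time: 11.42
ee_pos: [0.5214, -0.2069, 0.185]
eef_rot: [0.888, 0.461, 0.0, -0.0]
ft_force: [0.2, 0.2, -0.8]
width: 0.0521
grip_force: 0.0
```

```bash
python3 - <<'E'
from h import *
s=r.read_state(); print(s["time"],s["ee_pos"],s["eef_rot"],s["joint_positions"])
m=r.camera_model("wrist"); a=save("wrist","w5")
for l in ["tube_square"]:
    for f in (r.spot_point,r.look_for):
        print(l,[(round(d["conf"],2),np.round(w("wrist",d["at"],m["T"]),3)) for d in f(l,"wrist")])
b=save("top","t5")
for l in ["tube_wide"]:
    for f in (r.spot_point,r.look_for):
        print(l,[(round(d["conf"],2),np.round(w("top",d["at"]),3)) for d in f(l,"top")])
cv2.imwrite("pics/c5.png",np.hstack([a[:,100:412],cv2.resize(b[120:312,140:390],None,fx=2,fy=2)])[:,:800,::-1])
E
```

```text
11.4167 [ 0.52136204 -0.20690883  0.18497746] [ 8.87601101e-01  4.60612939e-01  8.03927212e-05 -2.02871636e-05] [ 0.77428821  0.24905377 -0.55717276  1.6342831   0.13565769  1.29702044
 -0.41921738]
tube_square [(0.81, array([ 0.522, -0.207,  0.018]))]
tube_square [(0.76, array([ 0.525, -0.206,  0.109]))]
tube_wide [(0.95, array([0.615, 0.141, 0.002]))]
tube_wide [(0.55, array([0.609, 0.135, 0.084]))]
```

View pics/c5.png

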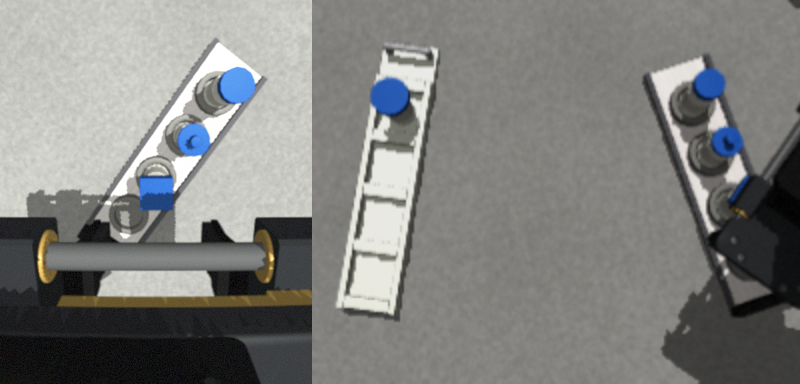

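The wide tube stands in pocket 1. The square cap appears axis-aligned and centred in the wrist view, so I'm grasping it.

arm_command(xyz=[[0,0,-0.03],[0,0,-0.06],[0,0,-0.085],[0,0,-0.104],[0,0,-0.104],[0,0,-0.104]], rot=[[0,0,0],[0,0,0],[0,0,0],[0,0,0],[0,0,0],[0,0,0]])

```text
time: 12.22
ee_pos: [0.5206, -0.2078, 0.0807]
eef_rot: [0.888, 0.46, -0.0, -0.001]
ft_force: [-0.6, 0.9, 0.9]
width: 0.0525
grip_force: 0.0
```

arm_command(xyz=[[0,0,0],[0,0,0],[0,0,0],[0,0,0],[0,0,0],[0,0,0],[0,0,0],[0,0,0],[0,0,0],[0,0,0]], rot=[[0,0,0],[0,0,0],[0,0,0],[0,0,0],[0,0,0],[0,0,0],[0,0,0],[0,0,0],[0,0,0],[0,0,0]], grip=0, squeeze=20)

```text
time: 13.05
ee_pos: [0.5215, -0.2082, 0.0817]
eef_rot: [0.888, 0.46, 0.0, 0.001]
ft_force: [-1.2, 0.5, 5.1]
width: 0.0294
grip_force: 20.0
```

arm_command(xyz=[[0,0,0.01],[0,0,0.03],[0,0,0.06],[0,0,0.09],[0,0,0.115],[0.004,0.03,0.115],[0.01,0.06,0.115],[0.038,0.357,0.115],[0.038,0.357,0.115],[0.038,0.357,0.115],[0.038,0.357,0.115],[0.038,0.357,0.115],[0.038,0.357,0.115],[0.038,0.357,0.115],[0.038,0.357,0.115],[0.038,0.357,0.115],[0.038,0.357,0.115],[0.038,0.357,0.115],[0.038,0.357,0.115],[0.038,0.357,0.115]], rot=[[0,0,0],[0,0,0],[0,0,0],[0,0,0],[0,0,0],[0,0,-0.1],[0,0,-0.2],[0,0,-0.3],[0,0,-0.4],[0,0,-0.5],[0,0,-0.6],[0,0,-0.7],[0,0,-0.8],[0,0,-0.9],[0,0,-1.0],[0,0,-1.08],[0,0,-1.08],[0,0,-1.08],[0,0,-1.08],[0,0,-1.08]])

```text
time: 14.72
ee_pos: [0.5591, 0.1481, 0.1961]
eef_rot: [0.998, -0.062, 0.0, 0.0]
ft_force: [-0.0, 0.3, -0.2]
width: 0.0295
grip_force: 20.0
```

```bash
python3 - <<'E'
from h import *
s=r.read_state(); print(s["time"],s["ee_pos"],s["eef_rot"])
m=r.camera_model("wrist"); a=save("wrist","w6"); print([np.round(w("wrist",d["at"],m["T"]),3) for d in r.spot_point("tube_square","wrist")])
E
```

```text
14.7167 [0.55912351 0.14809436 0.19613806] [ 9.98091920e-01 -6.17453637e-02  5.95967435e-05  1.63028966e-04]
[array([0.561, 0.148, 0.132]), array([ 0.631, -0.172,  0.009])]
```

View pics/w6.png

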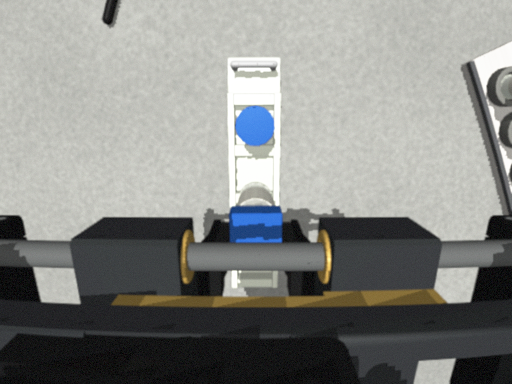

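The square tube is upright and centred over pocket 2; the wide cap is at (255,126) in pocket 1. Lowering and releasing.

arm_command(xyz=[[0,0,-0.03],[0,0,-0.06],[0,0,-0.085],[0,0,-0.105],[0,0,-0.117],[0,0,-0.125],[0,0,-0.125],[0,0,-0.125]], rot=[[0,0,0],[0,0,0],[0,0,0],[0,0,0],[0,0,0],[0,0,0],[0,0,0],[0,0,0]])

```text
time: 15.48
ee_pos: [0.5595, 0.1491, 0.0716]
eef_rot: [0.998, -0.062, 0.0, -0.0]
ft_force: [-0.3, 1.2, -0.3]
width: 0.0297
grip_force: 20.0
```

arm_command(xyz=[[0,0,0],[0,0,0],[0,0,0],[0,0,0],[0,0,0.0],[0,0,0.0],[0,0,0.02],[0,0,0.06],[0,0,0.1],[0,0,0.125],[0,0,0.125],[0,0,0.125]], rot=[[0,0,0],[0,0,0],[0,0,0],[0,0,0],[0,0,0],[0,0,0],[0,0,0],[0,0,0],[0,0,0],[0,0,0],[0,0,0],[0,0,0]], grip=0.7)

```text
time: 16.48
ee_pos: [0.5598, 0.1493, 0.1976]
eef_rot: [0.998, -0.062, 0.002, -0.0]
ft_force: [-0.3, -0.4, -1.3]
width: 0.0609
grip_force: 0.0
```

arm_command(xyz=[[0.015,-0.337,-0.01],[0.015,-0.337,-0.01],[0.015,-0.337,-0.01],[0.015,-0.337,-0.01],[0.015,-0.337,-0.01],[0.015,-0.337,-0.01],[0.015,-0.337,-0.01],[0.015,-0.337,-0.01],[0.015,-0.337,-0.01],[0.015,-0.337,-0.01],[0.015,-0.337,-0.01],[0.015,-0.337,-0.01],[0.015,-0.337,-0.01],[0.015,-0.337,-0.01]], rot=[[0,0,0.46],[0,0,0.46],[0,0,0.46],[0,0,0.46],[0,0,0.46],[0,0,0.46],[0,0,0.46],[0,0,0.46],[0,0,0.46],[0,0,0.46],[0,0,0.46],[0,0,0.46],[0,0,0.46],[0,0,0.46]])

```text
time: 17.65
ee_pos: [0.5741, -0.1864, 0.1859]
eef_rot: [0.986, 0.168, -0.0, -0.0]
ft_force: [0.6, -0.1, 0.6]
width: 0.0608
grip_force: 0.0
```

```bash
python3 - <<'E'
from h import *
s=r.read_state(); print(s["time"],s["ee_pos"],s["eef_rot"])
m=r.camera_model("wrist"); a=save("wrist","w7")
for l in ["tube_nozzle","tube_round"]:
    for f in (r.spot_point,r.look_for):
        print(l,[(round(d["conf"],2),np.round(w("wrist",d["at"],m["T"]),3)) for d in f(l,"wrist")])
b=save("top","t7")
for l in ["tube_wide","tube_square"]:
    for f in (r.spot_point,r.look_for):
        print(l,[(round(d["conf"],2),np.round(w("top",d["at"]),3)) for d in f(l,"top")])
cv2.imwrite("pics/c7.png",np.hstack([a[:,100:412],cv2.resize(b[120:312,140:390],None,fx=2,fy=2)])[:,:800,::-1])
E
```

```text
17.65 [ 0.57414035 -0.18640963  0.18588481] [ 9.85743440e-01  1.68255318e-01 -2.54378464e-05 -1.31191081e-04]
tube_nozzle [(0.67, array([ 0.578, -0.188,  0.019]))]
tube_nozzle [(0.98, array([ 0.584, -0.189,  0.095]))]
tube_round [(0.69, array([ 0.628, -0.167,  0.014]))]
tube_round [(0.84, array([ 0.628, -0.168,  0.109]))]
tube_wide [(0.61, array([0.612, 0.136, 0.002]))]
tube_wide [(0.82, array([0.606, 0.135, 0.085]))]
tube_square [(0.78, array([0.561, 0.148, 0.004]))]
tube_square [(0.67, array([0.56 , 0.143, 0.092]))]
```

View pics/c7.png

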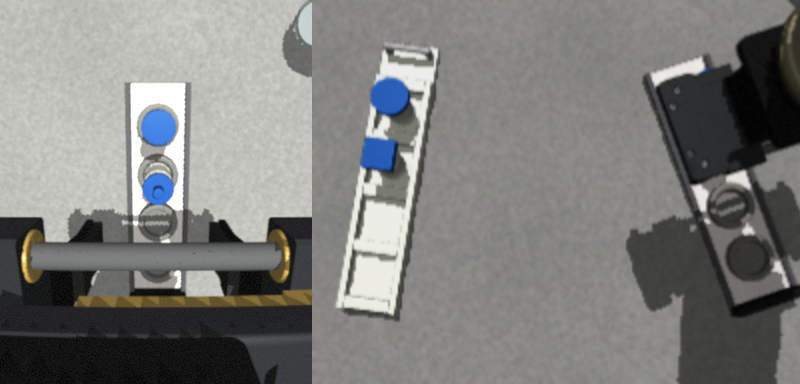

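Both placed tubes stand in pockets 1 and 2. The nozzle cap is centred at crop (158,188), so I'm grasping its 8 mm cap.

arm_command(xyz=[[0.002,0,-0.03],[0.002,0,-0.06],[0.002,0,-0.09],[0.002,0,-0.113],[0.002,0,-0.113],[0.002,0,-0.113]], rot=[[0,0,0],[0,0,0],[0,0,0],[0,0,0],[0,0,0],[0,0,0]])

```text
time: 18.65
ee_pos: [0.5754, -0.1879, 0.0726]
eef_rot: [0.986, 0.167, -0.001, -0.001]
ft_force: [-0.2, 0.4, 1.2]
width: 0.0607
grip_force: 0.0
```

arm_command(xyz=[[0,0,0],[0,0,0],[0,0,0],[0,0,0],[0,0,0],[0,0,0],[0,0,0],[0,0,0],[0,0,0],[0,0,0]], rot=[[0,0,0],[0,0,0],[0,0,0],[0,0,0],[0,0,0],[0,0,0],[0,0,0],[0,0,0],[0,0,0],[0,0,0]], grip=0, squeeze=20)

```text
time: 19.48
ee_pos: [0.5763, -0.1882, 0.0733]
eef_rot: [0.986, 0.167, 0.0, 0.0]
ft_force: [-0.4, 0.3, 4.7]
width: 0.0276
grip_force: 20.0
```

arm_command(xyz=[[0,0,0.01],[0,0,0.03],[0,0,0.06],[0,0,0.09],[0,0,0.122],[-0.007,0.03,0.122],[-0.015,0.07,0.122],[-0.0745,0.3435,0.122],[-0.0745,0.3435,0.122],[-0.0745,0.3435,0.122],[-0.0745,0.3435,0.122],[-0.0745,0.3435,0.122],[-0.0745,0.3435,0.122],[-0.0745,0.3435,0.122],[-0.0745,0.3435,0.122],[-0.0745,0.3435,0.122],[-0.0745,0.3435,0.122],[-0.0745,0.3435,0.122]], rot=[[0,0,0],[0,0,0],[0,0,0],[0,0,0],[0,0,0],[0,0,-0.05],[0,0,-0.12],[0,0,-0.2],[0,0,-0.3],[0,0,-0.4],[0,0,-0.46],[0,0,-0.46],[0,0,-0.46],[0,0,-0.46],[0,0,-0.46],[0,0,-0.46],[0,0,-0.46],[0,0,-0.46]])

```text
time: 20.98
ee_pos: [0.5019, 0.1538, 0.1949]
eef_rot: [0.998, -0.063, -0.0, 0.0]
ft_force: [0.3, -0.2, -1.3]
width: 0.0279
grip_force: 20.0
```

```bash
python3 - <<'E'
from h import *
s=r.read_state(); print(s["time"],s["ee_pos"],s["eef_rot"])
m=r.camera_model("wrist"); a=save("wrist","w8"); print([np.round(w("wrist",d["at"],m["T"]),3) for d in r.spot_point("tube_nozzle","wrist")])
E
```

```text
20.9833 [0.50189696 0.15380735 0.19492129] [ 9.97999451e-01 -6.32215698e-02 -1.18184256e-04  3.37831203e-04]
[array([0.503, 0.153, 0.138])]
```

View pics/w8.png

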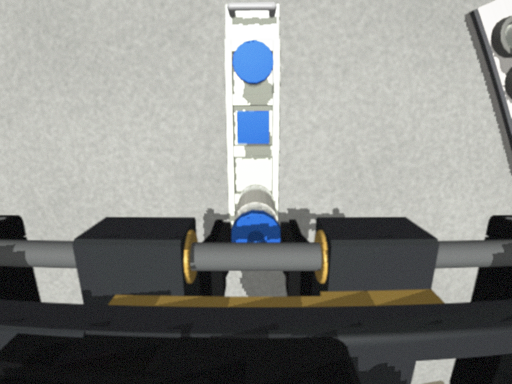

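The nozzle tube is upright and in line with the rack (tube at column 256, rack at 253). Lowering and releasing.

arm_command(xyz=[[0,0,-0.03],[0,0,-0.06],[0,0,-0.09],[0,0,-0.112],[0,0,-0.124],[0,0,-0.132],[0,0,-0.132],[0,0,-0.132]], rot=[[0,0,0],[0,0,0],[0,0,0],[0,0,0],[0,0,0],[0,0,0],[0,0,0],[0,0,0]])

```text
time: 21.75
ee_pos: [0.5022, 0.1554, 0.0638]
eef_rot: [0.998, -0.062, 0.0, -0.0]
ft_force: [-0.1, 0.8, -0.5]
width: 0.0285
grip_force: 20.0
```

arm_command(xyz=[[0,0,0],[0,0,0],[0,0,0],[0,0,0],[0,0,0.0],[0,0,0.0],[0,0,0.02],[0,0,0.06],[0,0,0.1],[0,0,0.132],[0,0,0.132],[0,0,0.132]], rot=[[0,0,0],[0,0,0],[0,0,0],[0,0,0],[0,0,0],[0,0,0],[0,0,0],[0,0,0],[0,0,0],[0,0,0],[0,0,0],[0,0,0]], grip=0.7)

```text
time: 22.75
ee_pos: [0.5025, 0.1558, 0.1969]
eef_rot: [0.998, -0.062, 0.002, -0.0]
ft_force: [-0.8, 0.7, -1.0]
width: 0.061
grip_force: 0.0
```

arm_command(xyz=[[0.127,-0.325,-0.01],[0.127,-0.325,-0.01],[0.127,-0.325,-0.01],[0.127,-0.325,-0.01],[0.127,-0.325,-0.01],[0.127,-0.325,-0.01],[0.127,-0.325,-0.01],[0.127,-0.325,-0.01],[0.127,-0.325,-0.01],[0.127,-0.325,-0.01],[0.127,-0.325,-0.01],[0.127,-0.325,-0.01],[0.127,-0.325,-0.01],[0.127,-0.325,-0.01]], rot=[[0,0,0.46],[0,0,0.46],[0,0,0.46],[0,0,0.46],[0,0,0.46],[0,0,0.46],[0,0,0.46],[0,0,0.46],[0,0,0.46],[0,0,0.46],[0,0,0.46],[0,0,0.46],[0,0,0.46],[0,0,0.46]])

```text
time: 23.92
ee_pos: [0.6284, -0.1679, 0.185]
eef_rot: [0.986, 0.168, -0.0, -0.0]
ft_force: [0.5, 0.1, 0.1]
width: 0.0608
grip_force: 0.0
```

```bash
python3 - <<'E'
from h import *
s=r.read_state(); print(s["time"],s["ee_pos"],s["eef_rot"])
m=r.camera_model("wrist"); a=save("wrist","w9")
for l in ["tube_round"]:
    for f in (r.spot_point,r.look_for):
        print(l,[(round(d["conf"],2),np.round(w("wrist",d["at"],m["T"]),3)) for d in f(l,"wrist")])
b=save("top","t9")
for l in ["tube_nozzle","tube_square"]:
    for f in (r.spot_point,r.look_for):
        print(l,[(round(d["conf"],2),np.round(w("top",d["at"]),3)) for d in f(l,"top")])
cv2.imwrite("pics/c9.png",np.hstack([a[:,100:412],cv2.resize(b[120:312,140:390],None,fx=2,fy=2)])[:,:800,::-1])
E
```

```text
23.9167 [ 0.62837797 -0.16793388  0.18496145] [ 9.85750963e-01  1.68211275e-01 -4.73680848e-05 -6.93709836e-05]
tube_round [(0.7, array([ 0.626, -0.167,  0.013]))]
tube_round [(0.56, array([ 0.634, -0.167,  0.108]))]
tube_nozzle [(0.78, array([0.5  , 0.155, 0.004]))]
tube_nozzle [(0.54, array([0.495, 0.151, 0.089]))]
tube_square [(0.63, array([0.558, 0.15 , 0.003]))]
tube_square [(0.82, array([0.558, 0.143, 0.095]))]
```

View pics/c9.png

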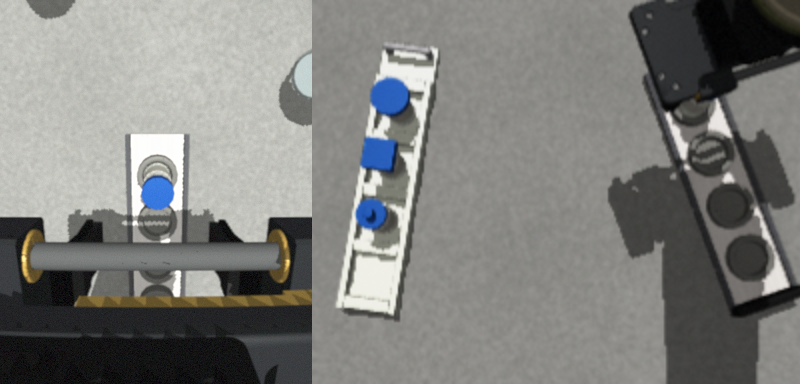

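Three tubes stand in pockets 1–3. The round cap is centred at crop (157,192), so I'm grasping it and carrying it over.

arm_command(xyz=[[0,0,-0.03],[0,0,-0.06],[0,0,-0.085],[0,0,-0.101],[0,0,-0.101],[0,0,-0.101]], rot=[[0,0,0],[0,0,0],[0,0,0],[0,0,0],[0,0,0],[0,0,0]])

```text
time: 24.82
ee_pos: [0.6282, -0.1694, 0.0837]
eef_rot: [0.986, 0.167, -0.001, -0.0]
ft_force: [0.6, -0.4, 1.3]
width: 0.061
grip_force: 0.0
```

arm_command(xyz=[[0,0,0],[0,0,0],[0,0,0],[0,0,0],[0,0,0],[0,0,0],[0,0,0],[0,0,0],[0,0,0],[0,0,0]], rot=[[0,0,0],[0,0,0],[0,0,0],[0,0,0],[0,0,0],[0,0,0],[0,0,0],[0,0,0],[0,0,0],[0,0,0]], grip=0, squeeze=20)

```text
time: 25.65
ee_pos: [0.6287, -0.1696, 0.0843]
eef_rot: [0.986, 0.167, 0.0, 0.0]
ft_force: [0.4, 0.8, 3.3]
width: 0.0291
grip_force: 20.0
```

arm_command(xyz=[[0,0,0.01],[0,0,0.03],[0,0,0.06],[0,0,0.09],[0,0,0.115],[-0.017,0.03,0.115],[-0.035,0.063,0.115],[-0.1845,0.3325,0.115],[-0.1845,0.3325,0.115],[-0.1845,0.3325,0.115],[-0.1845,0.3325,0.115],[-0.1845,0.3325,0.115],[-0.1845,0.3325,0.115],[-0.1845,0.3325,0.115],[-0.1845,0.3325,0.115],[-0.1845,0.3325,0.115],[-0.1845,0.3325,0.115],[-0.1845,0.3325,0.115],[-0.1845,0.3325,0.115],[-0.1845,0.3325,0.115]], rot=[[0,0,0],[0,0,0],[0,0,0],[0,0,0],[0,0,0],[0,0,-0.05],[0,0,-0.12],[0,0,-0.2],[0,0,-0.3],[0,0,-0.4],[0,0,-0.46],[0,0,-0.46],[0,0,-0.46],[0,0,-0.46],[0,0,-0.46],[0,0,-0.46],[0,0,-0.46],[0,0,-0.46],[0,0,-0.46],[0,0,-0.46]])

```text
time: 27.32
ee_pos: [0.4445, 0.1618, 0.1989]
eef_rot: [0.998, -0.063, -0.0, 0.0]
ft_force: [-0.2, -0.8, 0.2]
width: 0.0286
grip_force: 20.0
```

```bash
python3 - <<'E'
from h import *
s=r.read_state(); print(s["time"],s["ee_pos"],s["eef_rot"])
m=r.camera_model("wrist"); a=save("wrist","w10"); print([np.round(w("wrist",d["at"],m["T"]),3) for d in r.spot_point("tube_round","wrist")])
E
```

```text
27.3167 [0.44449779 0.16182795 0.19887763] [ 9.98007175e-01 -6.31002418e-02 -1.89233882e-04  4.60296666e-05]
[array([0.561, 0.146, 0.005]), array([0.444, 0.16 , 0.129])]
```

View pics/w10.png

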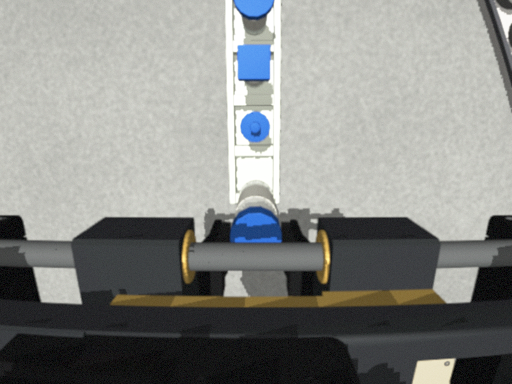

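The round tube is upright and in line above pocket 4. Placing it, then clearing the arm.

arm_command(xyz=[[0,0,-0.03],[0,0,-0.06],[0,0,-0.09],[0,0,-0.11],[0,0,-0.12],[0,0,-0.1255],[0,0,-0.1255],[0,0,-0.1255]], rot=[[0,0,0],[0,0,0],[0,0,0],[0,0,0],[0,0,0],[0,0,0],[0,0,0],[0,0,0]])

```text
time: 28.08
ee_pos: [0.4447, 0.1632, 0.0743]
eef_rot: [0.998, -0.062, 0.001, -0.0]
ft_force: [-0.4, 0.1, 0.2]
width: 0.0287
grip_force: 20.0
```

arm_command(xyz=[[0,0,0],[0,0,0],[0,0,0],[0,0,0],[0,0,0.0],[0,0,0.0],[0,0,0.02],[0,0,0.06],[0,0,0.1],[0,0,0.13],[0,0,0.13],[0,-0.04,0.14],[0,-0.3,0.14],[0,-0.3,0.14],[0,-0.3,0.14],[0,-0.3,0.14],[0,-0.3,0.14],[0,-0.3,0.14],[0,-0.3,0.14],[0,-0.3,0.14]], rot=[[0,0,0],[0,0,0],[0,0,0],[0,0,0],[0,0,0],[0,0,0],[0,0,0],[0,0,0],[0,0,0],[0,0,0],[0,0,0],[0,0,0],[0,0,0],[0,0,0],[0,0,0],[0,0,0],[0,0,0],[0,0,0],[0,0,0],[0,0,0]], grip=0.7)

```text
time: 29.75
ee_pos: [0.4433, -0.1406, 0.213]
eef_rot: [0.998, -0.065, -0.0, 0.0]
ft_force: [0.2, 0.4, 0.1]
width: 0.0609
grip_force: 0.0
```

```bash
python3 - <<'E'
from h import *
b=save("top","t11"); c,a=np.array([.5305,.152]),-.124
u=np.array([np.cos(a),np.sin(a)]); v=np.array([-u[1],u[0]])
for l in ["tube_wide","tube_square","tube_nozzle","tube_round"]:
    for d in r.spot_point(l,"top")[:1]:
        p=w("top",d["at"]); print(l,round(d["conf"],2),np.round([(p[:2]-c)@u,(p[:2]-c)@v,p[2]],3))
cv2.imwrite("pics/c11.png",cv2.resize(b[120:312,140:390],None,fx=3,fy=3)[...,::-1])
E
```

```text
tube_wide 0.89 [ 0.085 -0.005  0.001]
tube_square 0.65 [0.029 0.    0.003]
tube_nozzle 0.7 [-0.03  -0.003  0.007]
tube_round 0.87 [-0.09  -0.004  0.008]
```

View pics/c11.png

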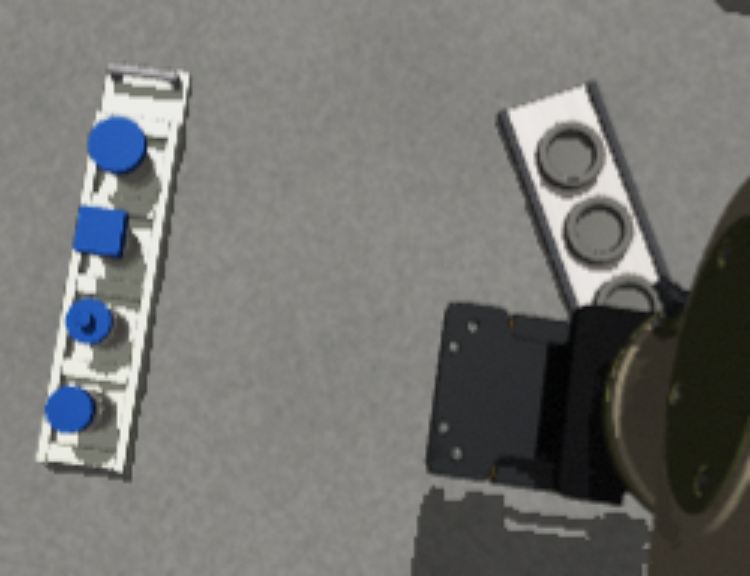

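From the handle, the rack holds wide, square, nozzle, round, all standing upright within about 5 mm of their pocket centres, and the arm is clear. Handing the job in.

```bash
python3 -c "
from bench import r
print(r.close_job())"
```

```text
the job is handed in; nothing more can be done
None
```

I moved all four tubes into the rack in queue order (wide, square, nozzle, round from the handle); the last look showed them upright, released and within about 5 mm of their pocket centres, and I handed the job in at about 30 s without seeing the verdict.

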